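# Load a brass harp plate under the leaf spring of a riveting fixture

## Robot

A 6-joint arm with a two-finger parallel gripper is mounted at the origin on the work surface. World frame = base frame: x ahead of the robot, y to its left, z up, the work surface at z = 0. Lengths are in mm, angles in rad, forces in N, time in s.
With the tool pointing down it reaches from about 425 to 950 mm from the base axis. Payload 3.5 kg.
Tool frame: the origin (TCP) lies at the very end of the fingers, on their centre line; the grasp point (between the pads) lies 19 mm behind it; z points along the fingers, y is the direction in which the jaws open and shut (so a half turn about z gives the same grasp; the last joint's range is limited). The gripper opens to 85 mm and grips with 20 to 120 N. Pads are 22 mm wide; open, the fingers measure 114 mm over their backs; the gripper's body (76 mm by 85 mm) begins 54 mm behind the grasp point. The pads swing forward as they close: fully open they stand 13 mm farther back than shut.
Start: joints at [-1.36, 0.286, 1.577, -0, 1.279, -0.15], TCP at [238.313, -631.517, 231.325] pointing down, gripper open.
Joint ranges: [-2.77, 2.77], [-0.9, 2.22], [0.21, 2.48], [-1.53, 4.67], [0.24, 2.81], [-2.84, 2.84]. Speed limits (rad/s): [2.79, 2.79, 3.14, 3.14, 3.14, 3.14].

## Interface

Orientations are given as a rotation vector (axis times angle).
In Python, from plant import move_to, move_straight, movej, set_gripper, wait, solve_ik, capture, camera_info, PlanningError, close_job, get_t, get_joint_pos, get_dq, get_effort, get_eef_pos, get_tool_rot, get_contact_force, get_moment, get_grip_width gives the robot as it stands. The module is installed in compiled form; this text tells all that it offers. Calls block until the motion is done:
- move_to(position, orientation): joint-space move of the TCP to a pose.
- move_straight(position, frame=None, speed=150, stop_force=None): straight line of the TCP; frame=None keeps the orientation; speed is the mean speed in mm/s. With stop_force (N) it stops when the force on the tool has changed by that much, and returns True; else False.
- movej(angles): joint-space move.
- set_gripper(opening, effort=None): finger opening in mm; effort is the grip in N (None keeps the last); returns when the fingers have stopped.
- wait(seconds).
- solve_ik(position, orientation): joint angles nearest the present ones, or None.
- capture(name): name is "scene" or "top"; returns the picture (384x512x3 uint8, red, green, blue); there is no depth.
- camera_info(name): a dict with "fx", "fy", "cx", "cy" (pixels), "D" ([k1, k2, p1, p2, k3] as OpenCV has them; the pictures are not rectified), "world_to_cam" (4x4, takes a point from world to camera coordinates). Camera axes: x right, y down, z forward; pixel columns grow to the right and rows downward; lengths in mm; the calibration is good to about 2 mm. A picture is of the moment at which its call begins. camera_info takes no time and is no camera call.
A pose or a line that the arm cannot do raises PlanningError and nothing moves.
- close_job(): hands the job in, once; it reports no verdict.
Readings, each from a call of its own:
- get_t(): time.
- get_joint_pos(): joint angles.
- get_dq(): joint speeds.
- get_effort(): joint torques, N m.
- get_eef_pos(): TCP position.
- get_tool_rot(): TCP orientation.
- get_contact_force(): force on the tool from outside, world axes, zero at the start.
- get_moment(): the same for the moment, N m.
- get_grip_width(): finger opening in mm.
Only numpy, scipy, OpenCV 4.12 (cv2) and the standard library are available. Lean on these libraries where they do the work, as an engineer would, in place of code of your own. Each camera call takes 0.05 s, during which the arm holds its last target. There are 200 camera calls.

## Task

Load the brass plate into the riveting fixture: with your fingertips on top of its tail half, press it down hard so that its raised nose goes flat onto the bed, and slide it, still pressed, under the leaf spring until the nose is home against the end stop. Then take the hand away, leaving the plate flat and held by the spring. Do not pick the plate up, do not touch the spring with the hand, and leave the tools, the rivet dish and the spare plate where they are.

Things in the scene. Friction and masses are not known exactly. Their poses are not given: they have to be found in the camera images.
- jig: the riveting fixture, bolted to the bench: a dark steel base 240 x 80 x 20 mm, origin at the centre of its underside, x along the slide direction from the open loading end (-x) to the end stop (+x), z up. A bolted foot, 18 mm high, sticks out 21 mm on either side. Highest point z = 49 mm, on the stop; apart from stop, spring, plate and lifter nothing stands above its guide rails
- bed (a point): middle of the bed the plate slides on, the base's top (fixture z = 20 mm), polished (friction about 0.15). Two bright guide rails run along it at y = 18 to 32 mm either side, making a channel 36 mm wide; their tops are 8 mm above the bed, 2 mm below the top of a plate lying flat
- spring_lip (a point): free, turned-up lip of the leaf spring at rest, fixture x = 30 mm, 13 mm above the bed (underside 12 mm). The spring is a bright steel strip 20 mm wide, 2 mm thick, from the top of the stop down to a bend at fixture x = 45 mm (underside 7 mm above the bed), then up to this lip. A flat plate (10 mm) goes in under the lip; one with its nose up runs into it and jams
- stop_face (a point): centre of the end stop's face, fixture x = 90 mm, 5 mm above the bed, where the nose has to come. The stop is a dark block across the channel, 20 mm higher than the bed, with the leaf spring clamped on top
- leaf (a joint): how far the leaf spring is bent up, rad: 0 at rest, about 0.07 with the plate under it. It then presses the plate down with about 8 N
- lifter (a joint): how far the spring lifter is pressed in, m: a bright domed steel pin 10 mm wide in the middle of the bed at fixture x = 8 mm; 0 = standing 5 mm proud of the bed, 0.005 = pressed flush. It pushes up with about 5 N and holds the plate's front end up
- plate: the brass plate to load, 120 mm long (x), 34 mm wide, 10 mm thick, about 0.3 kg, with a 20 mm wide waist up to 20 mm ahead of its middle. Origin at the centre of its underside, +x to the nose (towards the stop), z up. Polished, but the top of its tail half is coarsely ground, dull and grippy (friction about 1). At the start its tail rests on the bed and its nose is lifted 5 to 7 mm by the lifter
- plate_nose (a point): centre of the plate's nose face, half-way up (plate x = 60 mm, z = 5 mm); starts 65 to 74 mm short of the stop
- press_spot (a point): a good spot to press: on the plate's top face, on its centre line, 37 mm from the tail end. 15 to 22 N straight down there brings the nose flat and gives the fingertip the hold to drag the plate; under 12 N the nose may stay up or the finger slip. With the plate home this spot is 23 mm from the spring's lip; pressing farther forward would bring the hand into the spring
- hammer: bystander: hammer lying on the bench, 250 mm long, wooden handle, dark head; origin on the bench under its middle
- nippers: bystander: end-cutting nippers with red handles, about 150 mm long, lying flat; origin on the bench near the joint
- spare: bystander: small spare brass plate with two horns, about 60 x 45 x 6 mm; origin under its middle
- tin: bystander: small round aluminium rivet dish, 68 mm across, 30 mm high; origin under its centre
There are look-alikes about, which are no part of the job. Leave any green or red look-alike of the plate alone.

How it is judged (in metres and radians):
On the way:
1. the nose goes in under the spring's lip with the plate flat on the bed and the fingers pressing on it with over 5 N (x of plate_nose in the frame of jig between 0.037 and 0.085 m and z of plate_nose in the frame of jig below 0.0275 m and angle between plate's own z axis and vertical below 0.03 rad and contact force between the fingers and plate above 5 N), for 0.1 s.
At the end, for the whole second after the job is handed in: The plate's nose is within 3.5 mm of the end stop, the plate lies flat on the bed (within 2.5 mm at the nose and 0.03 rad) at rest, the leaf spring bent up by it over 0.04 rad and pressing on it (x of plate_nose in the frame of jig above 0.0865 m and z of plate_nose in the frame of jig below 0.0275 m and angle between plate's own z axis and vertical below 0.03 rad and value of joint leaf above 0.04 rad and contact force between leaf and plate above 1 N and linear speed of plate below 0.01 m/s); the robot touches nothing.
It fails at once if the plate is lifted or carried (its middle rises over 20 mm above the bed), tipped over 0.3 rad or taken out of the channel (z of plate in the frame of jig above 0.04 m or angle between plate's own z axis and vertical above 0.3 rad or y of plate in the frame of jig above 0.012 m or y of plate in the frame of jig below -0.012 m).
It fails at once if the hand pushes on or pries the leaf spring (over 2 N) (contact force between any of the fingers, the arm and leaf above 2 N).
It fails at once if a bystander is disturbed (moved over 15 mm) (distance of any of hammer, nippers, spare, tin from where it was at the start of the episode above 0.015 m).
It also fails if it takes over 38 s, if anything falls off the work surface, if the arm or the gripper's body presses on something with over 40 N, if the wrist force passes 120 N, or if a joint passes its speed limit or range.

## Working session

There is one attempt and no reset: what is moved stays moved. The work goes in short steps, each a Python script; the robot and the scene stay as the last script left them, time stands still between calls to the robot, and variables do not carry over. Pictures are saved under pics/ and viewed, about 8 in all and at most 12, crops included, and the job is handed in when it is done.

```bash
mkdir -p pics; python3 - <<'E'
from plant import *
import cv2,numpy as np
for n in("scene","top"):
    im=capture(n); cv2.imwrite(f"pics/{n}0.png",im[:,:,::-1])
    c=camera_info(n); print(n,c["fx"],c["fy"],c["cx"],c["cy"],c["D"]); print(np.round(c["world_to_cam"],4).tolist())
print(get_t(),get_tool_rot(),get_contact_force(),get_grip_width())
E
```

```text
scene 382.30793454810146 382.30793454810146 263.4195282436387 194.17902916931754 [-0.00855436  0.          0.          0.          0.        ]
[[0.3087, 0.9511, -0.0134, -190.0208], [0.809, -0.2699, -0.5222, -418.2043], [-0.5003, 0.1504, -0.8527, 1236.0289], [0.0, 0.0, 0.0, 1.0]]
top 381.15964406103967 381.15964406103967 255.1884720460839 184.68574672329856 [-0.08292473  0.          0.          0.          0.        ]
[[0.002, -0.9998, -0.0192, 2.9509], [-0.9852, 0.0014, -0.1717, 572.9141], [0.1717, 0.0192, -0.985, 914.4488], [0.0, 0.0, 0.0, 1.0]]
0.1 [-3.08851653e+00 -5.63298818e-01  1.28244454e-04] [ 1.02716     0.1863114  -0.43781577] 85.35601352711778
```

View pics/top0.png

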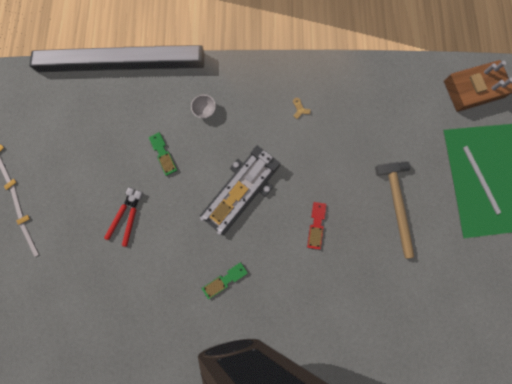

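View pics/scene0.png

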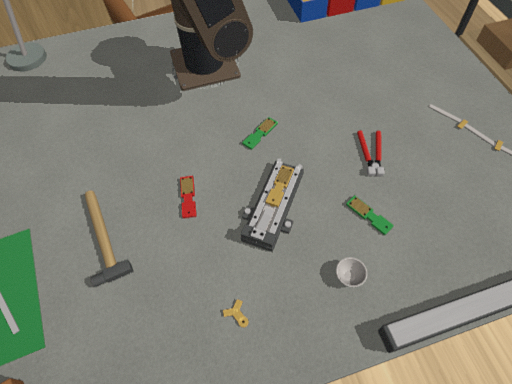

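The top view shows the fixture at about (241,190) px, with the stop at the upper right and the plate's dull tail at about (223,208). In the scene view the fixture is at about (273,203), with the tail near (287,175). I'll enlarge both.

```bash
python3 - <<'E'
import cv2,numpy as np
a=cv2.imread("pics/top0.png")[140:240,195:285]; b=cv2.imread("pics/scene0.png")[155:255,230:320]
f=lambda x:cv2.resize(x,None,fx=4.4,fy=6 if 0 else 4.4,interpolation=cv2.INTER_CUBIC)
im=np.hstack([f(a),f(b)])
for k in range(0,im.shape[1],44): cv2.putText(im,str((195 if k<396 else 140)+k//44*10 if k<396 else 230+(k-396)//44*10),(k,10),0,.33,(0,255,255),1); cv2.line(im,(k,12),(k,18),(0,255,255),1)
for r in range(0,440,44): cv2.putText(im,f"{140+r//44*10}/{155+r//44*10}",(0,r+4),0,.33,(0,255,255),1)
print(im.shape); cv2.imwrite("pics/c0.png",im)
E
```

```text
(440, 792, 3)
```

View pics/c0.png

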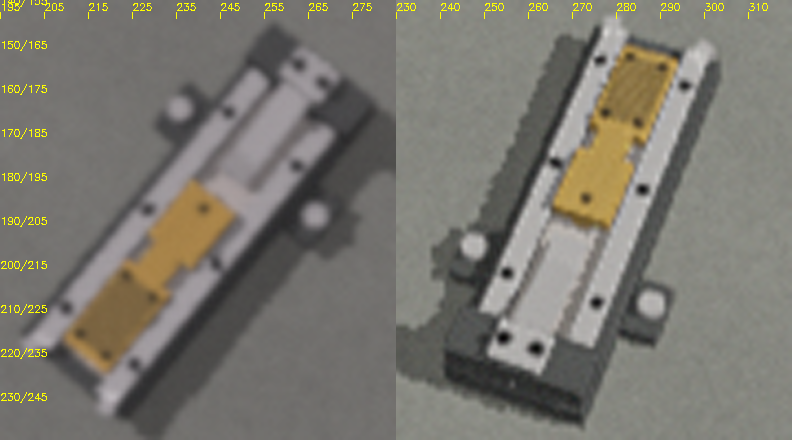

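In the crop the plate is nose-up, lying between the tail end of the rails and the spring. I read corner pixels for the base, rails and plate, and now fit the fixture pose and the plate's position along it.

```bash
cat >vis.py <<'E'
import numpy as np,cv2
from plant import camera_info
from scipy.optimize import least_squares
C={n:camera_info(n) for n in("top","scene")}
def proj(n,P):
    c=C[n];M=np.array(c["world_to_cam"]);K=np.array([[c["fx"],0,c["cx"]],[0,c["fy"],c["cy"]],[0,0,1]])
    return cv2.projectPoints(np.float64(P).reshape(-1,1,3),cv2.Rodrigues(M[:3,:3])[0],M[:3,3],K,np.float64(c["D"]))[0].reshape(-1,2)
def jig2w(p,P):
    x,y,a=p; P=np.float64(P); c,s=np.cos(a),np.sin(a)
    return np.c_[x+c*P[:,0]-s*P[:,1],y+s*P[:,0]+c*P[:,1],P[:,2]]
E
python3 - <<'E'
from vis import *
off={"top":(195,140,0),"scene":(230,155,396)}
px=lambda n,l:np.array([[off[n][0]+(u-off[n][2])/4.4,off[n][1]+v/4.4] for u,v in l])-0.4
# base corners, rail tail outer corners, plate tail corners(top), nose corners(top)
obs={"top":px("top",[(272,22),(378,100),(20,345),(105,415),(62,342),(105,373),(195,180),(240,212)]),
"scene":px("scene",[(585,395),(446,345),(712,42),(607,18),(680,60),(624,44),(608,228),(553,213)])}
names="base+ base- rail+ rail- tail+ tail- nose+ nose-".split()
def pts(p):
    s=p[3]; return jig2w(p,[(120,40,20),(120,-40,20),(-120,32,28),(-120,-32,28),(s-60,17,30),(s-60,-17,30),(s+59,17,36),(s+59,-17,36)])
def res(p): return np.concatenate([(proj(n,pts(p))-obs[n]).ravel() for n in obs])
r=least_squares(res,[600,30,-0.9,-40],loss="soft_l1")
print(r.x,np.degrees(r.x[2]))
e=res(r.x).reshape(2,8,2)
for i,n in enumerate(names): print(n,np.round(e[:,i],1).tolist())
for n in C: # each camera alone
    q=least_squares(lambda p:(proj(n,pts(p))-obs[n]).ravel(),r.x,loss="soft_l1"); print(n,q.x)
s=r.x[3]; print("press",jig2w(r.x,[(s-23,0,30)]),"nose",s+60)
E
```

```text
Traceback (most recent call last):
  File "vis.py", line 9, in jig2w
    x,y,a=p; P=np.float64(P); c,s=np.cos(a),np.sin(a)
    ^^^^^
ValueError: too many values to unpack (expected 3)
```

```bash
sed -i 's/x,y,a=p;/x,y,a=p[:3];/' vis.py
cat >fit.py <<'E'
from vis import *
off={"top":(195,140,0),"scene":(230,155,396)}
px=lambda n,l:np.array([[off[n][0]+(u-off[n][2])/4.4,off[n][1]+v/4.4] for u,v in l])-0.4
obs={"top":px("top",[(272,22),(378,100),(20,345),(105,415),(62,342),(105,373),(195,180),(240,212)]),
"scene":px("scene",[(585,395),(446,345),(712,42),(607,18),(680,60),(624,44),(608,228),(553,213)])}
names="base+ base- rail+ rail- tail+ tail- nose+ nose-".split()
def pts(p):
    s=p[3]; return jig2w(p,[(120,40,20),(120,-40,20),(-120,32,28),(-120,-32,28),(s-60,17,30),(s-60,-17,30),(s+59,17,36),(s+59,-17,36)])
def res(p): return np.concatenate([(proj(n,pts(p))-obs[n]).ravel() for n in obs])
r=least_squares(res,[600,30,-0.9,-40],loss="soft_l1",x_scale=[10,10,.1,10])
print(r.x,np.degrees(r.x[2]))
e=res(r.x).reshape(2,8,2)
for i,n in enumerate(names): print(n,np.round(e[:,i],1).tolist())
for n in C:
    q=least_squares(lambda p:(proj(n,pts(p))-obs[n]).ravel(),r.x,loss="soft_l1",x_scale=[10,10,.1,10]); print(n,q.x)
s=r.x[3]; print("press",jig2w(r.x,[(s-23,0,30)]),"nose",s+60)
E
python3 fit.py
```

```text
[562.92222032  45.28847419  -0.67776642 -40.24006153] -38.8331553567233
base+ [[-0.2, 1.7], [0.1, 3.0]]
base- [[-0.6, 2.4], [-0.4, 3.3]]
rail+ [[0.6, 0.3], [0.3, 0.6]]
rail- [[0.4, 0.2], [0.8, -0.8]]
tail+ [[0.3, -1.4], [-0.3, 0.3]]
tail- [[0.7, -0.1], [-0.1, 0.2]]
nose+ [[-0.6, -0.7], [0.4, -1.3]]
nose- [[-0.6, 0.1], [-0.3, -2.2]]
top [564.74747614  44.42448794  -0.67393744 -43.20642111]
scene [559.2142225   47.50385984  -0.68139306 -34.58528477]
press [[513.65977837  84.94345111  30.        ]] nose 19.759938472626345
```

```bash
sed -i 's/(120,40,20),(120,-40,20)/(120,40,40),(120,-40,40)/' fit.py; python3 fit.py
python3 - <<'E'
from vis import *
import sys
E
```

```text
[563.45663144  45.00555538  -0.67636994 -40.82465824] -38.75314306363578
base+ [[-0.3, -0.6], [0.2, -0.3]]
base- [[-0.2, 0.4], [-1.0, -0.1]]
rail+ [[0.7, 0.1], [0.2, 0.8]]
rail- [[0.6, 0.0], [0.7, -0.6]]
tail+ [[0.3, -1.4], [-0.3, 0.3]]
tail- [[0.7, -0.1], [-0.1, 0.2]]
nose+ [[-0.6, -0.8], [0.5, -1.3]]
nose- [[-0.6, 0.1], [-0.3, -2.1]]
top [562.89958876  44.9802533   -0.68322482 -41.28180877]
scene [563.9556358   45.26491439  -0.66964058 -39.21259984]
press [[513.68296241  84.95763756  30.        ]] nose 19.175341757944324
```

Fit is consistent: residuals are about 1 px, the two cameras agree within about 2 mm, and the nose is 71 mm short of the stop (stated 65–74). Next: close the fingers and hover over the press spot.

```bash
cat >>vis.py <<'E'
JIG=np.array([563.46,45.0,-0.6764]); U=np.array([np.cos(JIG[2]),np.sin(JIG[2]),0]); SP=-41+-24.
def J(x,z,y=0): return jig2w(JIG,[(x,y,z)])[0]
E
python3 - <<'E'
from vis import *
from plant import *
from scipy.spatial.transform import Rotation as R
set_gripper(0,40)
y=np.array([U[1],-U[0],0]);best=None
for sgn in(1,-1):
    rv=R.from_matrix(np.c_[sgn*U,sgn*y,[0,0,-1]]).as_rotvec()
    q=solve_ik(J(SP,70),rv); print(sgn,rv,q)
    if q is not None:
        d=abs(np.array(q)-get_joint_pos()).max()
        if best is None or d<best[0]: best=(d,rv)
move_to(J(SP,70),best[1]); move_straight(J(SP,42),speed=60)
print(get_t(),get_eef_pos(),get_grip_width(),get_contact_force(),J(SP,42))
ims=[cv2.resize(capture(n)[r:r+110,c:c+100],None,fx=4,fy=4,interpolation=cv2.INTER_CUBIC) for n,r,c in(("top",140,190),("scene",150,225))]
cv2.imwrite("pics/h.png",np.hstack(ims)[:,:,::-1])
E
```

```text
1 [ 2.96363216 -1.04234775  0.        ] [-0.02974196  0.14467047  2.0682638   0.          0.92865838  2.21745436]
-1 [1.04234775 2.96363216 0.        ] [-0.02974196  0.14467047  2.0682638   0.          0.92865838 -0.92413829]
4.25 [512.59417137  85.69228587  41.60588254] 0.00414939093424924 [0.01348834 0.82132785 0.58184287] [512.77096354  85.68933009  42.        ]
```

View pics/h.png

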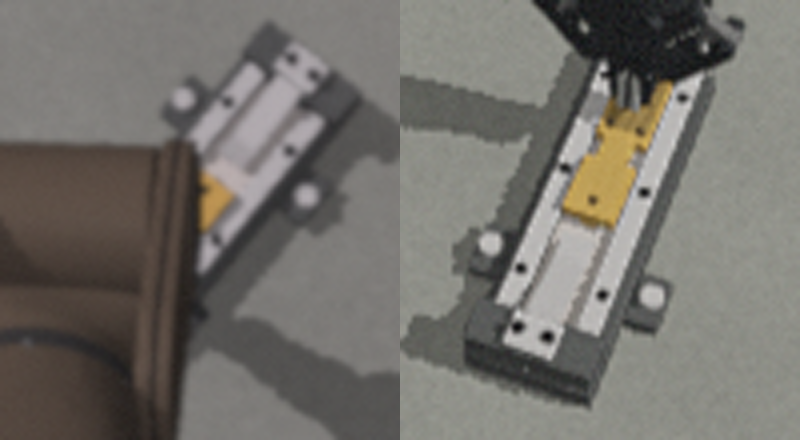

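The fingertips (right crop, about (628,100)) are over the dull tail but look a few mm towards −y of the plate's centre line. I'll check that by overlaying the projected points.

```bash
python3 - <<'E'
from vis import *
from plant import *
im=capture("scene")[160:212,255:312]; k=10
im=cv2.resize(im,None,fx=k,fy=k,interpolation=cv2.INTER_CUBIC)[:,:,::-1].copy()
e=get_eef_pos()
for P,c in((e,(0,0,255)),(J(SP,30),(255,0,0)),(J(-41-60,30,17),(0,255,0)),(J(-41-60,30,-17),(0,255,0)),(J(20,36,0),(0,255,0)),(J(-60,28,18),(255,255,0)),(J(-60,28,-18),(255,255,0))):
    u=(proj("scene",P)[0]-[255,160]+.5)*k; cv2.circle(im,tuple(int(v) for v in u),4,c,-1)
cv2.imwrite("pics/h2.png",im)
E
```

```text
(no output)
```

View pics/h2.png

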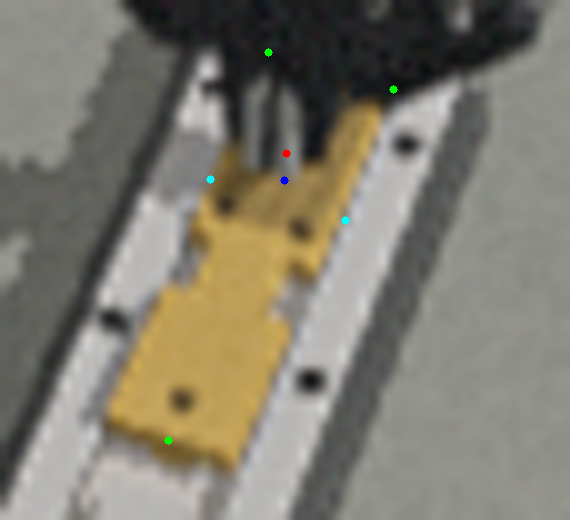

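Overlay agrees: red (TCP) falls on the fingertips, the nose dot on the nose edge, and the rail dots on the rail edges, all within about 1–2 mm. The offset I thought I saw was only the slant of the view. Now I touch down and press.

```bash
python3 - <<'E'
from vis import *
from plant import *
f0=get_contact_force(); print("f0",f0)
p=np.array(get_eef_pos()); g=p.copy(); 
print(move_straight(J(SP,24),speed=8,stop_force=6)); print(get_t(),get_eef_pos(),get_contact_force()-f0)
z=get_eef_pos()[2]
for i in range(14):
    F=np.array(get_contact_force())-f0
    if F[2]>16: break
    z-=0.5; b=J(SP,z); move_straight(b,speed=10); wait(.05)
    print(round(z,2),np.round(get_eef_pos(),2),np.round(np.array(get_contact_force())-f0,1))
np.save("st.npy",np.r_[f0,z]); print(get_t())
E
```

```text
f0 [0.03199531 0.0310424  0.53626718]
True
5.7417 [513.0360048   85.68858054  31.69490177] [-0.87711075 -0.73468506  3.15812484]
31.19 [513.26  85.7   31.7 ] [-0.9 -0.8  4.3]
30.69 [513.32  85.69  31.58] [-1.7 -1.4  7.2]
30.19 [513.45  85.64  31.23] [-1.3  0.   7.9]
29.69 [513.54  85.6   30.82] [-1.3 -0.6  7.9]
29.19 [513.69  85.57  30.45] [-1.9 -0.9  8.6]
28.69 [513.85  85.56  30.18] [-3.   0.1  9.5]
28.19 [514.23  85.6   30.07] [-2.2 -0.3 11.3]
27.69 [514.42  85.55  30.03] [-2.1 -0.7 12.2]
27.19 [514.61  85.5   30.02] [-3.8 -0.6 15.6]
26.69 [514.64  85.5   29.99] [-5.7 -0.7 19.1]
8.7417
```

Flat: the tip is at z = 30.0 with 19 N down. Now slide it under force control.

```bash
cat >slide.py <<'E'
from vis import *
from plant import *
s=np.load("st.npy"); f0,z=s[:3],s[3]; x=SP; V=np.array([-U[1],U[0],0])
e0=(np.array(get_eef_pos())-J(SP,0))@U; n=0
while x<SP+88:
    x+=3; move_straight(J(x,z),speed=30)
    F=np.array(get_contact_force())-f0; e=np.array(get_eef_pos())-J(SP,0); a=F@U
    z-=np.clip((18-F[2])*0.08,-.4,.4)
    print(round(x-SP),"along %.1f lat %.2f z %.2f cmdz %.2f Fa %.1f Fl %.1f Fz %.1f t %.1f"%(e@U,e@V,e[2],z,a,F@V,F[2],get_t()))
    if F[2]<8 or F[2]>30 or (a<-11 and e@U>50) or a<-16: break
np.save("st.npy",np.r_[f0,z,x])
E
python3 slide.py
```

```text
3 along 5.0 lat 1.02 z 30.00 cmdz 26.62 Fa -2.8 Fl -4.2 Fz 17.1 t 9.0
6 along 8.1 lat 1.01 z 29.99 cmdz 26.60 Fa -2.1 Fl -3.7 Fz 17.7 t 9.2
9 along 11.1 lat 1.00 z 29.99 cmdz 26.54 Fa -2.6 Fl -4.3 Fz 17.3 t 9.5
12 along 14.1 lat 1.04 z 30.00 cmdz 26.53 Fa -2.3 Fl -4.5 Fz 17.8 t 9.7
15 along 17.1 lat 1.01 z 29.99 cmdz 26.47 Fa -2.4 Fl -3.3 Fz 17.3 t 10.0
18 along 20.2 lat 1.02 z 29.98 cmdz 26.40 Fa -2.1 Fl -4.1 Fz 17.1 t 10.2
21 along 22.5 lat 1.00 z 29.96 cmdz 26.49 Fa -5.0 Fl -3.9 Fz 19.0 t 10.5
24 along 24.8 lat 1.00 z 29.98 cmdz 26.67 Fa -5.1 Fl -4.4 Fz 20.3 t 10.7
27 along 27.3 lat 1.02 z 30.01 cmdz 26.78 Fa -7.6 Fl -2.8 Fz 19.4 t 11.0
30 along 29.0 lat 0.96 z 29.96 cmdz 27.18 Fa -10.6 Fl -2.9 Fz 22.9 t 11.2
33 along 32.4 lat 0.97 z 29.99 cmdz 27.22 Fa -8.1 Fl -2.0 Fz 18.5 t 11.5
36 along 36.2 lat 0.97 z 30.00 cmdz 27.24 Fa -6.3 Fl -2.4 Fz 18.2 t 11.7
39 along 39.3 lat 0.96 z 30.00 cmdz 27.12 Fa -6.4 Fl -2.0 Fz 16.5 t 12.0
42 along 42.4 lat 0.96 z 30.00 cmdz 27.06 Fa -5.4 Fl -2.6 Fz 17.2 t 12.2
45 along 45.4 lat 0.98 z 30.01 cmdz 27.07 Fa -6.1 Fl -1.6 Fz 18.1 t 12.5
48 along 48.4 lat 0.95 z 29.99 cmdz 26.92 Fa -5.4 Fl -2.6 Fz 16.1 t 12.7
51 along 51.5 lat 0.96 z 29.99 cmdz 26.89 Fa -5.6 Fl -2.5 Fz 17.6 t 13.0
54 along 54.5 lat 0.97 z 29.99 cmdz 26.94 Fa -5.6 Fl -3.0 Fz 18.6 t 13.2
57 along 57.5 lat 0.98 z 30.00 cmdz 26.99 Fa -5.0 Fl -2.1 Fz 18.6 t 13.5
60 along 60.5 lat 0.99 z 30.02 cmdz 26.86 Fa -6.4 Fl -2.3 Fz 16.4 t 13.7
63 along 63.5 lat 0.97 z 30.01 cmdz 26.82 Fa -6.6 Fl -2.3 Fz 17.4 t 14.0
66 along 66.5 lat 0.96 z 29.98 cmdz 26.86 Fa -6.0 Fl -3.0 Fz 18.5 t 14.2
69 along 69.5 lat 0.96 z 29.99 cmdz 26.81 Fa -6.1 Fl -2.8 Fz 17.4 t 14.5
72 along 72.7 lat 0.96 z 29.99 cmdz 26.76 Fa -5.7 Fl -2.0 Fz 17.3 t 14.7
75 along 75.1 lat 0.95 z 29.97 cmdz 26.88 Fa -7.9 Fl -2.9 Fz 19.5 t 15.0
78 along 75.2 lat 0.96 z 29.97 cmdz 27.28 Fa -14.4 Fl -1.5 Fz 24.8 t 15.2
```

The slide looks right: force rises as the nose passes the spring's bend at about 29 mm, then a hard stall at 75 mm, as expected for the stop. Lift straight off and look.

```bash
python3 - <<'E'
from vis import *
from plant import *
x=np.load("st.npy")[4]; e=np.array(get_eef_pos()); print(e,get_contact_force())
move_straight([e[0],e[1],80],speed=60)
p=np.array([*J(x-170,0)[:2],160]); 
try: move_straight([e[0],e[1],200],speed=120)
except PlanningError as r: print(r)
q=np.array(get_joint_pos()); q[0]-=0.9; movej(q)
print(get_t(),get_eef_pos(),get_contact_force())
ims=[]
for n,r,c in(("top",140,195),("scene",155,230)):
    im=cv2.resize(capture(n)[r:r+100,c:c+90],None,fx=4.4,fy=4.4,interpolation=cv2.INTER_CUBIC)[:,:,::-1].copy()
    for P in(J(-30,30,17),J(-30,30,-17),J(30,33,10),J(30,33,-10)):
        u=(proj(n,P)[0]-[c,r]+.5)*4.4; cv2.circle(im,tuple(int(v) for v in u),2,(0,0,255),-1)
    ims.append(im)
cv2.imwrite("pics/e.png",np.hstack(ims))
E
```

```text
[571.99188227  39.38106769  29.96586241] [-12.16932381   7.87813929  25.31592609]
19.2333 [ 386.65802701 -422.3099418   198.74962209] [ 0.11864352  0.03889282 -0.73451348]
```

View pics/e.png

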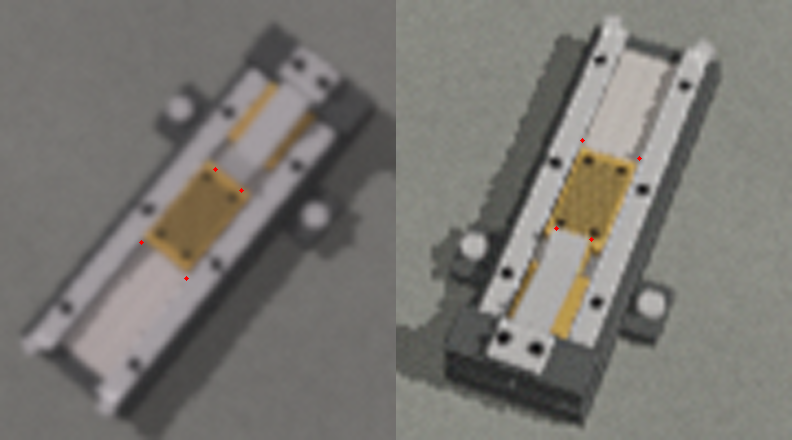

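The picture shows the plate under the spring, with brass visible on both sides right up to the stop. Its tail edge is at or slightly past the predicted home line (within 2–3 mm), and the tools haven't been touched. The hand is clear, so I'm handing in.

```bash
python3 -c "
from plant import *
close_job(); print(get_t())"
```

```text
the job is handed in; nothing more can be done
the job is handed in; nothing more can be done
```

The plate looks loaded: it is flat under the leaf spring and, by my checks, home against the end stop. The job is handed in and gave no verdict. The clock stood at 19.2 s before the last look, against the 38 s limit.

**What I did:** I located the fixture and plate from the two cameras. With closed fingers I pressed on the dull tail with about 18 N, until the fingertips settled at z = 30.0 mm, the plate's flat height. I then slid the plate about 73 mm under force control, lifted straight up and swung the arm clear.

**Checks:**
- **Pressing:** the force on the tool stayed at 16–25 N throughout the slide, with the fingertips steady at z ≈ 30.0 mm.
- **Spring:** the drag rose to about 11 N as the nose passed the spring's bend, then eased to about 6 N.
- **Stop:** motion stalled hard at the end, with the push rising to 14 N. I took this as contact with the stop.
- **Final picture:** brass is visible on both sides of the spring up to the stop. No force was left on the tool after backing off.

**Disagreement:** in the final picture the tail edge lies about 2–3 mm farther in than my fit predicts for the home position. I put this down to calibration and fit error, because the stall shows the plate could go no farther.

**Not measured:** I had no direct reading of the spring's bend, its force on the plate or the plate's tilt. I also did not re-check the tools, dish and spare plate in the final picture, though the hand never went near them.

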